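Wind the cake carousel three turns

ROBOT

A 6-joint arm with a two-finger parallel gripper is mounted at the origin on the work surface. World frame = base frame: x ahead of the robot, y to its left, z up, the work surface at z = 0. Lengths are in m, angles in rad, forces in N, time in s.
With the tool pointing down it reaches from about 0.35 to 1 m from the base axis. Payload 7.1 kg.
Tool frame: the origin (TCP) lies midway between the tips of the shut fingers; the grasp point (between the pads) lies 19 mm behind it; z points along the fingers, y is the line along which they close (so a half turn about z gives the same grasp; the last joint's range is limited). The gripper opens to 85 mm and grips with 20 to 120 N. Pads are 22 mm wide; open, the fingers measure 114 mm over their backs; the gripper's body (76 mm by 85 mm) begins 54 mm behind the grasp point. The pads swing forward as they close: fully open they stand 13 mm farther back than shut.
Start: joints at [1.22, 0.423, 1.63, -0, 1.089, -0.019], TCP at [0.204, 0.591, 0.231] pointing down, gripper open.
Joint ranges: [-3, 3], [-0.9, 2.11], [0.09, 2.58], [-1.31, 4.45], [0.11, 2.69], [-2.54, 2.54]. Speed limits (rad/s): [2.39, 2.39, 3.01, 3.14, 3.14, 3.14].

INTERFACE

Orientations are given as a 3x3 rotation matrix whose columns are the frame's x, y, z axes.
In Python, from rig import sense, get_image, camera_params, sign_off, find_in, cut_out, mark_of gives the robot as it stands. The module is installed in compiled form; this text tells all that it offers.
- The arm moves only by the tool send_rows, never from a script. Its argument "increments" is a list of rows, each a list of 5 numbers: the shift along the tool's x, y, z in m, then the turn about the tool's z in rad, then the finger opening in m, from 0 to 0.0854. A call has 1 to 8 rows; each row shifts and turns the commanded pose from where the row before left it, along the tool's axes as they then stand; what a row does not reach is not made up. A row lasts 1/8 s, in which the tool goes at most 62.5 mm and 10.7 degrees, less where a joint would pass 70% of its speed; a pose out of reach is approached as far as the arm can. A call with a gripper value outside its range is refused whole. The fingers move at their own pace and stop on an object; "force" is the grip in N (left out, the last holds). Time passes only in rows, so rows that do not move let the fingers close. It gives the time, the measured TCP pose, the force, the opening and the grip force at its end, in the units of the state.
- sense(): the state, without advancing time (a new reading comes with each control period).
- get_image(name): name is "scene" or "top"; returns (picture, depth): 480x640x3 uint8, red, green, blue; 480x640 float32, m along the optical axis (not along the pixel's ray), 0 where there is no reading.
- camera_params(name): a dict with "K" (3x3 intrinsics, pixels), "k1" (the pictures are not rectified: a ray, as slopes to the right and down, at radius r is drawn at 1 + k1 r^2 times it, then the intrinsics apply), "world_to_cam" (4x4, takes a point from world to camera coordinates). Camera axes: x right, y down, z forward; pixel columns grow to the right and rows downward; lengths in m; the calibration is good to about 2 mm. A picture is of the moment at which its call begins. camera_params takes no time and is no camera call.
- sign_off(): hands the job in; it is judged then, once.
Trained networks look in the newest picture that a camera, given by its name, has taken for a name from the list of things; names that differ only in an ending like _2 or _b are one class to them, and where a whole thing is asked for, a point or a joint stands for the part that bears it (a point fixed in the world has none). Each returns a list of dicts, best first, with "conf" (0 to 1); they miss things now and then, are a little off and sometimes report something else, mostly with a low value. They report only what shows in the picture. A call takes as long as a camera call.
- find_in(camera, query): "uv" ([column, row] in pixels, amid what is visible of it).
- cut_out(camera, query): "mask" (480x640 bool, what is visible of it) and "uv" ([column, row] in pixels, amid what is visible of it).
- mark_of(camera, query): "uv" ([column, row] in pixels: a listed point, or the origin of a listed thing).
The state is a dict: "clock": time; "joints": joint angles; "joint_velocities": joint speeds; "tau": joint torques, N m; "eef_pos": TCP position; "tcp_rot": TCP orientation; "contact_force": force on the tool from outside, world axes, zero at the start; "moment": the same for the moment, N m; "grip_width": finger opening in m; "finger_force": force on a finger pad.
Only numpy, scipy, OpenCV 4.12 (cv2) and the standard library are available. Lean on these libraries where they do the work, as an engineer would, in place of code of your own. Each camera call takes 0.05 s, during which the arm holds its last target. There are 200 camera calls.

TASK

Get the wind-up cake carousel ready for service: first push its brake lever all the way back to its far stop, then wind the spring with the crank, clockwise from above, exactly three full turns. The crank swings almost freely at first: count the three turns only from where it bites and turns stiffly, stop right there, and let go. Lead the knob gently round its circle without straining the crank's rubber-mounted bearing, and leave the brake on and the jam jar and glass where they stand.

Things in the scene. Friction and masses are not known exactly. Their poses are not given: they have to be found in the camera images.
- winder: the carousel, fixed to the table: an aluminium plinth 150 (x) x 340 (y) x 70 mm high with the spring motor inside; beyond it (+x of its frame, centred 245 mm from the origin) a white turntable 270 mm across with a lattice tart, whose top is 88 mm above the table. Origin: centre of the plinth's underside, on the table. z up, -x is the front, towards the robot.
- crank_axis (a point): point on the crank's vertical axis, 92 mm above the table, mid-height of the flat crank arm; winder frame x = 0, y = -90 mm. Winding is clockwise from above. First comes hidden lost motion, up to 0.7 turn, moved by about 1 N at the knob; then a dog meets the spring drum (the bite) and the knob needs about 10 N along its circle to keep moving. Turns count from the bite. It stays where left.
- crank_knob (a point): middle of the crank's upright black round knob, on its axis, 119 mm above the table. Knob: 25 mm diameter, from 97 to 137 mm above the table, centred 45 mm from the crank axis, spinning freely on its pin, so it can be held at a fixed gripper yaw while it goes round. The crank's bearing sits in rubber and gives 1 mm per 20 N of sideways push or pull on the knob; over 30 N tears it.
- spring_nut (a point): a small nut hidden inside the plinth under the crank, on the drum's thread: it climbs 1.0 mm (+z) per turn of winding after the bite, from 20 mm above the table when unwound. It is out of sight and its reading is too coarse to count by. Turning the crank backwards through all its lost motion would unwind the spring.
- brake (a joint): the brake lever on the plinth, at x = 0, y = +100 mm in the winder frame: a steel rod with a black ball of 26 mm diameter, pivoting 92 mm above the table about the winder's y axis, ball centre 80 mm from the pivot. 0 rad: leans 0.5 rad to the front, off; 1.0 rad: leans 0.5 rad to the back (+x), at its stop, on. Takes about 1 N at the ball; stays where left.
- brake_tip (a point): centre of the brake lever's ball, 162 mm above the table at either end of its travel, 38 mm to the front (-x of the winder frame) of its pivot when off and 38 mm to the back when on.
- jam: a small loose jam jar, 52 mm diameter, 55 mm tall, standing on the table just in front of the plinth. Origin: centre of its underside.
- tumbler: a loose drinking glass, 64 mm diameter, 85 mm tall, standing on the table beside the plinth's lever end. Origin: centre of its underside.

How it is judged:
By the outcome, as a careful person would: the job done as asked, in the order asked, and still so for the second after the job is handed in, with the robot touching nothing.
It also fails if it takes over 72 s, if anything falls off the work surface, if the arm or the gripper's body presses on something with over 40 N, if the wrist force passes 120 N, or if a joint passes its speed limit or range.

## Working session

There is one attempt and no reset: what is moved stays moved. The work goes in short steps, Python scripts to look and compute and a tool call to move; the robot and the scene stay as the last step left them, time stands still between calls to the robot, and variables do not carry over. Pictures are saved under pics/ and viewed, at most 10 in all, crops included, and the job is handed in when it is done.

Besides the shell and the picture viewer there is one more tool, called after ">>>" by a JSON object that holds its "method" and its "body", one argument or row to a line. send_rows: Moves the arm, as the interface text tells. Its arguments: {"type":"object","properties":{"increments":{"type":"array","items":{"type":"array","items":{"type":"number"}}},"force":{"type":"number"}},"required":["increments"]}

```bash
mkdir -p pics; cat > h.py <<'E'
import numpy as np, cv2
from rig import *
def ray(cam,uv):
    p=camera_params(cam);K=np.array(p["K"]);k=p["k1"];T=np.array(p["world_to_cam"])
    d=np.array([(uv[0]-K[0,2])/K[0,0],(uv[1]-K[1,2])/K[1,1]]);s=d.copy()
    for _ in range(30): s=d/(1+k*(s@s))
    R=T[:3,:3];o=-R.T@T[:3,3];return o,R.T@np.array([s[0],s[1],1.])
def at_z(cam,uv,z):
    o,d=ray(cam,uv);return o+d*(z-o[2])/d[2]
def proj(cam,P):
    p=camera_params(cam);K=np.array(p["K"]);k=p["k1"];T=np.array(p["world_to_cam"])
    c=T[:3,:3]@np.asarray(P)+T[:3,3];s=c[:2]/c[2];s=s*(1+k*(s@s));return K[:2,:2]@s+K[:2,2]
E
python3 - <<'E'
from h import *
Z=dict(winder=0,crank_axis=.092,crank_knob=.119,brake_tip=.162,jam=0,tumbler=0)
for c in("scene","top"):
    im,d=get_image(c);cv2.imwrite(f"pics/{c}0.png",im[:,:,::-1])
    print(c,"cam at",ray(c,(320,240))[0].round(3))
    for n,z in Z.items():
        for r in mark_of(c,n)[:2]: print(n,np.round(r["uv"],1),round(r["conf"],2),at_z(c,r["uv"],z).round(4))
s=sense();print(s["clock"],s["eef_pos"],np.round(s["tcp_rot"],3),s["contact_force"])
E
```

```text
scene cam at [ 0.893 -0.285  0.868]
winder [266.8 324.6] 0.9 [ 0.5263 -0.0217  0.    ]
crank_axis [232.1 345. ] 0.82 [ 0.5529 -0.1089  0.092 ]
crank_knob [213.7 308.9] 0.64 [ 0.5006 -0.0955  0.119 ]
brake_tip [271.8 217.8] 0.81 [0.4636 0.0624 0.162 ]
jam [220.7 283.5] 0.84 [ 0.4077 -0.0234  0.    ]
tumbler [333.8 229. ] 0.6 [ 0.4696  0.2062 -0.    ]
tumbler [266.  323.2] 0.3 [ 0.5234 -0.0208  0.    ]
top cam at [0.364 0.143 0.945]
winder [385.  246.8] 0.71 [ 0.5267 -0.023   0.    ]
crank_axis [446.6 210.6] 0.66 [ 0.5546 -0.1172  0.092 ]
crank_knob [442.4 235.9] 0.55 [ 0.5095 -0.0939  0.119 ]
brake_tip [349.8 272.8] 0.63 [0.4687 0.0635 0.162 ]
jam [398.  315.6] 0.91 [ 0.4038 -0.0228  0.    ]
tumbler [255.3 298.3] 0.94 [0.4715 0.2176 0.    ]
tumbler [386.2 247.8] 0.73 [ 0.5246 -0.0248  0.    ]
0.7 [0.20356795 0.59089474 0.2313052 ] [[-0.945  0.326 -0.   ]
 [ 0.326  0.945 -0.   ]
 [ 0.    -0.    -1.   ]] [ 0.48709604  0.74496827 -0.14947879]
```

View pics/scene0.png

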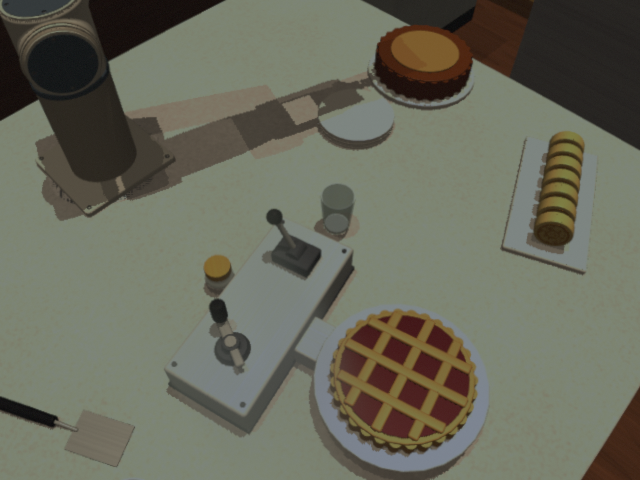

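View pics/top0.png

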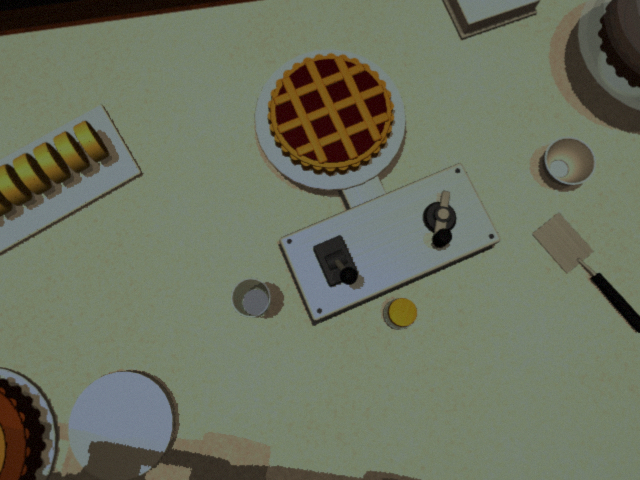

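The pictures agree with the networks: the knob is at scene (218,308) and top (442,237), and the brake ball (off) at scene (274,216) and top (349,274). The jar and glass stand clear. Next I'll refine the winder pose from the depth of the plinth top.

```bash
python3 - <<'E'
from h import *
from scipy.optimize import least_squares
obs=[]
for c in("top","scene"):
    im,d=get_image(c)
    m=cut_out(c,"winder")[0]["mask"]
    vs,us=np.nonzero(m&(d>0));P=[]
    T=np.array(camera_params(c)["world_to_cam"])
    for u,v in zip(us,vs):
        o,r=ray(c,(u,v));P.append(o+r*d[v,u])
    P=np.array(P);k=abs(P[:,2]-.07)<.008
    print(c,m.sum(),k.sum(),np.median(P[k,2]))
    q=P[k][:,:2]
    mm=np.zeros((480,640),np.uint8);mm[vs[k],us[k]]=1
    mm=cv2.morphologyEx(mm,cv2.MORPH_OPEN,np.ones((7,7)))
    mm=cv2.morphologyEx(mm,cv2.MORPH_CLOSE,np.ones((7,7)))
    cs=max(cv2.findContours(mm,0,2)[0],key=cv2.contourArea)[:,0]
    Q=np.array([at_z(c,p,.07)[:2] for p in cs.astype(float)])
    print(cv2.minAreaRect((Q*1000).astype(np.float32)))
    # fit rect 150x340 to outline
    def res(p):
        a=p[2];R=np.array([[np.cos(a),-np.sin(a)],[np.sin(a),np.cos(a)]])
        l=(Q-p[:2])@R;return np.maximum(abs(l[:,0])-.075,abs(l[:,1])-.17)
    f=least_squares(res,[.525,-.022,.4],loss="soft_l1",f_scale=.002)
    print("fit",f.x.round(4),np.median(abs(f.fun)))
    # black blobs: knob and ball
    g=im.max(2)
    for n,z in(("crank_knob",.119),("brake_tip",.162)):
        for r in cut_out(c,n)[:1]+find_in(c,n)[:1]: print(n,np.round(r["uv"],1),round(r["conf"],2),r.get("mask",np.zeros(1)).sum(),at_z(c,r["uv"],z).round(4))
E
```

```text
Traceback (most recent call last):
  File "h.py", line 4, in ray
    p=camera_params(cam);K=np.array(p["K"]);k=p["k1"];T=np.array(p["world_to_cam"])
ValueError: time passes only in moves, steps and waits
```

```bash
sed -i 's/^from rig import \*/from rig import *\nimport rig,functools\ncamera_params=functools.lru_cache(None)(rig.camera_params)/' h.py
cat > fit.py <<'E'
from h import *
from scipy.optimize import least_squares
for c in("top","scene"):
    im,d=get_image(c)
    m=cut_out(c,"winder")[0]["mask"]
    vs,us=np.nonzero(m&(d>0))
    P=np.array([(lambda o,r:o+r*d[v,u])(*ray(c,(u,v))) for u,v in zip(us,vs)])
    k=abs(P[:,2]-.07)<.008
    print(c,m.sum(),k.sum(),np.median(P[k,2]))
    mm=np.zeros((480,640),np.uint8);mm[vs[k],us[k]]=1
    mm=cv2.morphologyEx(mm,cv2.MORPH_CLOSE,np.ones((7,7)))
    mm=cv2.morphologyEx(mm,cv2.MORPH_OPEN,np.ones((7,7)))
    cs=max(cv2.findContours(mm,0,cv2.CHAIN_APPROX_NONE)[0],key=cv2.contourArea)[:,0]
    Q=np.array([at_z(c,p,.07)[:2] for p in cs.astype(float)])
    print(cv2.minAreaRect((Q*1000).astype(np.float32)))
    def res(p):
        a=p[2];R=np.array([[np.cos(a),-np.sin(a)],[np.sin(a),np.cos(a)]])
        l=(Q-p[:2])@R;return np.maximum(abs(l[:,0])-.075,abs(l[:,1])-.17)
    f=least_squares(res,[.525,-.022,.4],loss="soft_l1",f_scale=.002)
    print("fit",f.x.round(4),np.median(abs(f.fun)))
    a=f.x[2];R=np.array([[np.cos(a),-np.sin(a)],[np.sin(a),np.cos(a)]])
    print("axis",f.x[:2]+R@[0,-.09],"pivot",f.x[:2]+R@[0,.1])
    for n,z in(("crank_knob",.119),("brake_tip",.162)):
        for r in cut_out(c,n)[:1]+find_in(c,n)[:1]: print(n,np.round(r["uv"],1),round(r["conf"],2),r.get("mask",np.zeros(1)).sum(),at_z(c,r["uv"],z).round(4))
E
python3 fit.py
```

```text
top 36365 16086 0.07138814480630978
((525.8805541992188, -19.803817749023438), (149.36900329589844, 338.28448486328125), 14.357950210571289)
fit [ 0.5259 -0.0199  0.2505] 0.001382849138881391
axis [ 0.5481838  -0.10706434] pivot [0.50107827 0.07700377]
crank_knob [441.5 221.2] 0.6 761 [ 0.5329 -0.0974  0.119 ]
crank_knob [442.2 221.2] 0.87 0.0 [ 0.5327 -0.0985  0.119 ]
brake_tip [344.3 273.2] 0.87 324 [0.4694 0.0715 0.162 ]
brake_tip [347.2 272.5] 0.66 0.0 [0.4697 0.0671 0.162 ]
scene 45104 16533 0.06958567370632329
((528.9564208984375, -23.04583740234375), (150.70201110839844, 338.82891845703125), 14.139479637145996)
fit [ 0.5293 -0.0221  0.2469] 0.0018697125730982311
axis [ 0.55128055 -0.109377  ] pivot [0.50484276 0.07486071]
crank_knob [222.8 334.6] 0.64 1006 [ 0.5426 -0.1137  0.119 ]
crank_knob [222.4 329.9] 0.56 0.0 [ 0.5364 -0.1091  0.119 ]
brake_tip [278.7 225.2] 0.66 414 [0.482  0.0599 0.162 ]
brake_tip [281.7 223.7] 0.69 0.0 [0.4832 0.0652 0.162 ]
```

```bash
cat > knob.py <<'E'
from h import *
def blobs(tag=""):
  for c in("top","scene"):
    im,d=get_image(c)
    for n,ctr,z0,z1 in(("knobtop",(.52,-.1),.128,.145),("ball",(.48,.07),.15,.185)):
        u0,v0=proj(c,(*ctr,z0)).astype(int);P=[]
        for v in range(max(0,v0-70),min(480,v0+70)):
            for u in range(max(0,u0-70),min(640,u0+70)):
                if d[v,u]>0 and im[v,u].max()<60:
                    o,r=ray(c,(u,v));p=o+r*d[v,u]
                    if z0<p[2]<z1: P.append(p)
        P=np.array(P)
        if len(P): print(c,n,len(P),"med",np.median(P,0).round(4),"min",P.min(0).round(4),"max",P.max(0).round(4),
           "circ",cv2.minEnclosingCircle((P[:,:2]*1000).astype(np.float32)))
blobs()
E
python3 knob.py
```

```text
top knobtop 205 med [ 0.5058 -0.0901  0.1376] min [ 0.4945 -0.1026  0.128 ] max [ 0.5188 -0.0793  0.1412] circ ((506.7192077636719, -91.24797058105469), 12.232073783874512)
top ball 244 med [0.4636 0.0675 0.1728] min [0.4522 0.0544 0.1626] max [0.4776 0.0795 0.1791] circ ((464.75274658203125, 67.01534271240234), 12.993635177612305)
scene knobtop 182 med [ 0.5095 -0.0934  0.1358] min [ 0.4977 -0.1042  0.128 ] max [ 0.5182 -0.082   0.1403] circ ((507.86614990234375, -92.97865295410156), 11.490365028381348)
scene ball 188 med [0.4698 0.063  0.1696] min [0.4555 0.0539 0.1504] max [0.4779 0.0756 0.1759] circ ((466.51739501953125, 64.99372100830078), 11.834195137023926)
```

>>> {"method": "send_rows", "body": {
  "increments": [
    [0, 0, 0, 0.165, 0],
    [0, 0, 0, 0.165, 0],
    [0, 0, 0, 0.165, 0],
    [0, 0, 0, 0.165, 0],
    [0, 0, 0, 0.165, 0],
    [0, 0, 0, 0.165, 0]
  ],
  "force": 30
}}

```text
clock: 2.25
eef_pos: [0.2036, 0.5909, 0.2313]
tcp_rot: [[-0.241, 0.97, -0.0], [0.97, 0.241, 0.0], [0.0, -0.0, -1.0]]
contact_force: [0.1, -1.3, 0.9]
grip_width: -0.0
finger_force: 0.0
```

```bash
cat >> h.py <<'E'
W=np.array([[.969,-.2465],[.2465,.969]]) # columns winder x,y
C=np.array([.5277,-.0210])
def st():
    s=sense();p=np.array(s["eef_pos"]);R=np.array(s["tcp_rot"])
    print("t",round(s["clock"],2),"pos",p.round(4),"w",(W.T@(p[:2]-C)).round(4),"yaw",np.degrees(np.arctan2(R[1,0],R[0,0])).round(2),"F",np.round(s["contact_force"],2),"Fw",(W.T@np.array(s["contact_force"])[:2]).round(2),"g",s["grip_width"],s["finger_force"],"q6",s["joints"][5])
    return s,p,R
def go(x,y,z):
    s,p,R=st();print("tool shift",(R.T@(np.array([x,y,z])-p)).round(4))
E
python3 -c "
from h import *
go(.408,.052,.231)"
```

```text
t 2.25 pos [0.2036 0.5909 0.2313] w [-0.1633  0.6728] yaw 103.96 F [ 0.08 -1.27  0.94] Fw [-0.24 -1.25] g -4.334003843719908e-05 0.0 q6 0.9764387483710215
tool shift [-5.723e-01  6.840e-02  3.000e-04]
```

>>> {"method": "send_rows", "body": {
  "increments": [
    [-0.036, 0.004, 0, 0, 0],
    [-0.036, 0.004, 0, 0, 0],
    [-0.036, 0.004, 0, 0, 0],
    [-0.036, 0.004, 0, 0, 0],
    [-0.036, 0.004, 0, 0, 0],
    [-0.036, 0.004, 0, 0, 0],
    [-0.036, 0.004, 0, 0, 0],
    [-0.036, 0.004, 0, 0, 0]
  ]
}}

```text
clock: 3.25
eef_pos: [0.3059, 0.3187, 0.2315]
tcp_rot: [[-0.247, 0.969, 0.0], [0.969, 0.247, 0.0], [0.0, 0.001, -1.0]]
contact_force: [0.7, 0.4, -0.9]
grip_width: -0.0001
finger_force: 0.0
```

>>> {"method": "send_rows", "body": {
  "increments": [
    [-0.036, 0.004, 0, 0, 0],
    [-0.036, 0.004, 0, 0, 0],
    [-0.036, 0.004, 0, 0, 0],
    [-0.036, 0.004, 0, 0, 0],
    [-0.036, 0.004, 0, 0, 0],
    [-0.036, 0.004, 0, 0, 0],
    [-0.036, 0.004, 0, 0, 0],
    [-0.032, 0.004, 0, 0, 0]
  ]
}}

```text
clock: 4.25
eef_pos: [0.407, 0.0511, 0.2316]
tcp_rot: [[-0.246, 0.969, 0.001], [0.969, 0.246, 0.0], [-0.0, 0.001, -1.0]]
contact_force: [0.1, 0.2, -0.5]
grip_width: 0.0001
finger_force: 0.0
```

```bash
python3 -c "
from h import *
go(.408,.052,.150)"
```

```text
t 4.25 pos [0.407  0.0511 0.2316] w [-0.0992  0.0996] yaw 104.24 F [ 0.14  0.23 -0.53] Fw [0.19 0.19] g 0.0001166742132164758 0.0 q6 -0.15269650315634842
tool shift [0.0007 0.0011 0.0816]
```

>>> {"method": "send_rows", "body": {
  "increments": [
    [0, 0, 0.027, 0, 0],
    [0, 0, 0.027, 0, 0],
    [0, 0, 0.027, 0, 0],
    [0, 0.008, 0, 0, 0],
    [0, 0.008, 0, 0, 0],
    [0, 0.008, 0, 0, 0],
    [0, 0.008, 0, 0, 0],
    [0, 0.008, 0, 0, 0]
  ]
}}

```text
clock: 5.25
eef_pos: [0.4455, 0.0623, 0.1507]
tcp_rot: [[-0.247, 0.969, -0.0], [0.969, 0.247, -0.0], [-0.0, -0.0, -1.0]]
contact_force: [-1.9, -0.5, 1.8]
grip_width: -0.0002
finger_force: 1.1
```

>>> {"method": "send_rows", "body": {
  "increments": [
    [0, 0.008, 0, 0, 0],
    [0, 0.008, 0, 0, 0],
    [0, 0.008, 0, 0, 0],
    [0, 0.008, 0, 0, 0],
    [0, 0.008, 0, 0, 0],
    [0, 0.006, 0, 0, 0],
    [0, 0.006, 0, 0, 0],
    [0, 0.004, 0, 0, 0]
  ]
}}

```text
clock: 6.25
eef_pos: [0.4998, 0.076, 0.1502]
tcp_rot: [[-0.246, 0.969, -0.0], [0.969, 0.246, -0.0], [0.0, -0.0, -1.0]]
contact_force: [-1.5, -0.2, -0.6]
grip_width: 0.0
finger_force: 0.4
```

>>> {"method": "send_rows", "body": {
  "increments": [
    [0, 0.002, 0, 0, 0],
    [0, 0.002, 0, 0, 0]
  ]
}}

```text
clock: 6.5
eef_pos: [0.5033, 0.0769, 0.1502]
tcp_rot: [[-0.246, 0.969, -0.0], [0.969, 0.246, -0.0], [0.0, -0.0, -1.0]]
contact_force: [-1.2, -0.3, 0.2]
grip_width: -0.0001
finger_force: 0.4
```

```bash
python3 -c "
from h import *
st()
im,_=get_image('scene');cv2.imwrite('pics/b1.png',cv2.resize(im[150:400,150:450,::-1],None,fx=2,fy=2))"
```

```text
t 6.5 pos [0.5033 0.0769 0.1502] w [0.0005 0.1009] yaw 104.27 F [-1.2  -0.34  0.16] Fw [-1.24 -0.03] g -8.647522823176723e-05 0.41335822083055973 q6 -0.1206678491206572
```

View pics/b1.png

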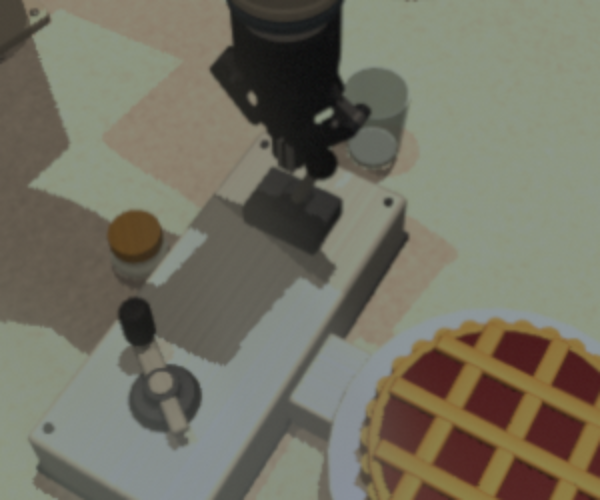

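The fingers are pushing the ball, which is just behind them in the crop at (322,163). There is no stop force yet, so I continue.

>>> {"method": "send_rows", "body": {
  "increments": [
    [0, 0.003, 0, 0, 0],
    [0, 0.002, 0, 0, 0],
    [0, 0.001, 0, 0, 0]
  ]
}}

```text
clock: 6.92
eef_pos: [0.5094, 0.0785, 0.1503]
tcp_rot: [[-0.246, 0.969, 0.0], [0.969, 0.246, -0.0], [-0.0, 0.0, -1.0]]
contact_force: [0.1, -0.5, -1.3]
grip_width: 0.0001
finger_force: 0.4
```

>>> {"method": "send_rows", "body": {
  "increments": [
    [0, 0.002, 0, 0, 0],
    [0, 0.001, 0, 0, 0]
  ]
}}

```text
clock: 7.18
eef_pos: [0.5123, 0.0792, 0.1503]
tcp_rot: [[-0.246, 0.969, 0.0], [0.969, 0.246, -0.0], [-0.0, 0.0, -1.0]]
contact_force: [-0.8, -0.5, -0.1]
grip_width: 0.0
finger_force: 0.5
```

>>> {"method": "send_rows", "body": {
  "increments": [
    [0, 0.002, 0, 0, 0],
    [0, 0.001, 0, 0, 0]
  ]
}}

```text
clock: 7.42
eef_pos: [0.5141, 0.0797, 0.1501]
tcp_rot: [[-0.246, 0.969, -0.003], [0.969, 0.246, -0.001], [0.0, -0.003, -1.0]]
contact_force: [-6.9, -1.9, 3.8]
grip_width: -0.0001
finger_force: 3.4
```

>>> {"method": "send_rows", "body": {
  "increments": [
    [0, 0.002, 0, 0, 0],
    [0, 0.001, 0, 0, 0]
  ]
}}

```text
clock: 7.68
eef_pos: [0.5145, 0.0799, 0.1499]
tcp_rot: [[-0.247, 0.969, -0.008], [0.969, 0.247, -0.002], [0.0, -0.008, -1.0]]
contact_force: [-15.6, -4.1, 11.1]
grip_width: -0.0
finger_force: 8.0
```

>>> {"method": "send_rows", "body": {
  "increments": [
    [0, 0.001, 0, 0, 0],
    [0, 0.001, 0, 0, 0]
  ]
}}

```text
clock: 7.92
eef_pos: [0.5147, 0.0799, 0.1498]
tcp_rot: [[-0.247, 0.969, -0.011], [0.969, 0.247, -0.002], [0.0, -0.011, -1.0]]
contact_force: [-20.9, -6.6, 17.4]
grip_width: -0.0003
finger_force: 11.1
```

>>> {"method": "send_rows", "body": {
  "increments": [
    [0, -0.008, 0, 0, 0],
    [0, -0.02, 0, 0, 0],
    [0, -0.02, -0.02, 0, 0],
    [0, 0, -0.02, 0, 0],
    [0, 0, 0, 0, 0.05]
  ]
}}

```text
clock: 8.55
eef_pos: [0.4752, 0.0696, 0.1919]
tcp_rot: [[-0.246, 0.969, 0.005], [0.969, 0.246, 0.001], [-0.001, 0.005, -1.0]]
contact_force: [0.1, -0.8, 0.7]
grip_width: 0.0172
finger_force: 0.0
```

```bash
python3 -c "
from h import *
go(.5073,-.0921,.19)"
```

```text
t 8.55 pos [0.4752 0.0696 0.1919] w [-0.0286  0.1007] yaw 104.26 F [ 0.08 -0.82  0.71] Fw [-0.13 -0.81] g 0.01724400060611873 0.0 q6 -0.1284720801711714
tool shift [-0.1646 -0.0087  0.0019]
```

>>> {"method": "send_rows", "body": {
  "increments": [
    [-0.025, -0.001, 0, 0, 0.05],
    [-0.03, -0.002, 0, 0, 0.05],
    [-0.03, -0.002, 0, 0, 0.05],
    [-0.03, -0.002, 0, 0, 0.05],
    [-0.03, -0.001, 0, 0, 0.05],
    [-0.02, -0.001, 0, 0, 0.05],
    [0, 0, 0, 0, 0.05]
  ]
}}

```text
clock: 9.43
eef_pos: [0.5057, -0.0937, 0.1898]
tcp_rot: [[-0.245, 0.97, -0.0], [0.97, 0.245, 0.0], [0.0, -0.0, -1.0]]
contact_force: [-0.3, -0.3, 0.6]
grip_width: 0.0498
finger_force: 0.0
```

```bash
python3 -c "
from h import *
go(.5073,-.0921,.104)
im,_=get_image('scene');cv2.imwrite('pics/b2.png',cv2.resize(im[150:400,150:450,::-1],None,fx=2,fy=2))"
```

```text
t 9.43 pos [ 0.5057 -0.0937  0.1898] w [-0.0393 -0.065 ] yaw 104.16 F [-0.34 -0.35  0.6 ] Fw [-0.41 -0.25] g 0.049786455657690146 0.0 q6 -0.45369729448320134
tool shift [0.0012 0.002  0.0858]
```

View pics/b2.png

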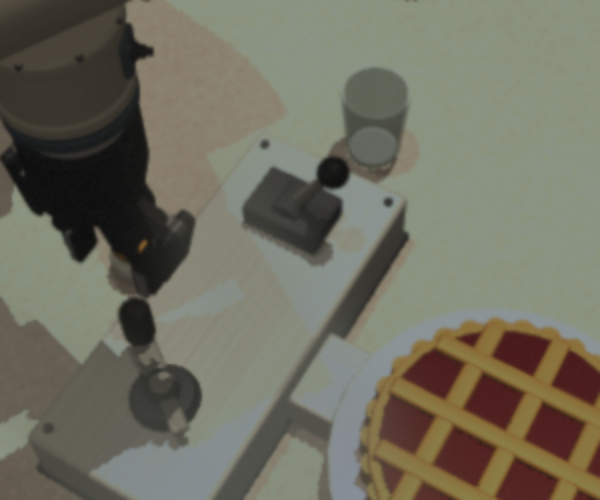

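The brake leans back in the crop at (333,172), so it is on. The fingers hang above the knob at (137,322). I descend and grip.

>>> {"method": "send_rows", "body": {
  "increments": [
    [0.001, 0.002, 0.02, 0, 0.05],
    [0, 0, 0.02, 0, 0.05],
    [0, 0, 0.02, 0, 0.05],
    [0, 0, 0.015, 0, 0.05],
    [0, 0, 0.01, 0, 0.05],
    [0, 0, 0, 0, 0.05]
  ]
}}

```text
clock: 10.22
eef_pos: [0.5067, -0.0911, 0.1048]
tcp_rot: [[-0.247, 0.969, -0.001], [0.969, 0.247, 0.0], [0.001, -0.001, -1.0]]
contact_force: [-0.3, 0.4, -0.0]
grip_width: 0.05
finger_force: 0.0
```

>>> {"method": "send_rows", "body": {
  "increments": [
    [0, 0, 0, 0, 0.02],
    [0, 0, 0, 0, 0.02],
    [0, 0, 0, 0, 0.02],
    [0, 0, 0, 0, 0.02]
  ],
  "force": 35
}}

```text
clock: 10.72
eef_pos: [0.5073, -0.0914, 0.1058]
tcp_rot: [[-0.246, 0.969, 0.001], [0.969, 0.246, -0.0], [-0.0, 0.001, -1.0]]
contact_force: [-1.6, 0.3, 4.6]
grip_width: 0.0237
finger_force: 36.4
```

```bash
python3 -c "
from h import *
st()"
```

```text
t 10.72 pos [ 0.5073 -0.0914  0.1058] w [-0.0371 -0.0632] yaw 104.26 F [-1.61  0.27  4.59] Fw [-1.5   0.65] g 0.02374304855245168 36.35065271417261 q6 -0.45033025205794674
```

```bash
cat >> h.py <<'E'
def arc(ctr,cmd,r,a0,step,n):
    """rows (tool x,y mm) from commanded pos cmd along a circle, clockwise, angles a0-step*k deg"""
    t=np.radians(104.26);X=np.array([np.cos(t),np.sin(t)]);Y=np.array([np.sin(t),-np.cos(t)])
    cmd=np.array(cmd,float)
    for k in range(1,n+1):
        a=np.radians(a0-step*k);g=np.array(ctr)+r*np.array([np.cos(a),np.sin(a)])
        d=np.round([X@(g-cmd),Y@(g-cmd)],4);cmd=cmd+d[0]*X+d[1]*Y
        print(f"{a0-step*k:.0f}: [{d[0]:.4f}, {d[1]:.4f}, 0, 0, 0.02]")
    print("cmd",cmd.round(4))
E
python3 -c "
from h import *
arc((.5498,-.1082),(.5070,-.0913),.0455,158.4,4,10)"
```

```text
154: [0.0022, 0.0024, 0, 0, 0.02]
150: [0.0024, 0.0021, 0, 0, 0.02]
146: [0.0022, 0.0023, 0, 0, 0.02]
142: [0.0021, 0.0024, 0, 0, 0.02]
138: [0.0018, 0.0026, 0, 0, 0.02]
134: [0.0017, 0.0027, 0, 0, 0.02]
130: [0.0015, 0.0028, 0, 0, 0.02]
126: [0.0013, 0.0029, 0, 0, 0.02]
122: [0.0011, 0.0030, 0, 0, 0.02]
118: [0.0009, 0.0030, 0, 0, 0.02]
cmd [ 0.5282 -0.0682]
```

>>> {"method": "send_rows", "body": {
  "increments": [
    [0.0022, 0.0024, 0, 0, 0.02],
    [0.0024, 0.0021, 0, 0, 0.02]
  ]
}}

```text
clock: 10.98
eef_pos: [0.5101, -0.0857, 0.1057]
tcp_rot: [[-0.246, 0.969, -0.0], [0.969, 0.246, 0.0], [0.0, -0.0, -1.0]]
contact_force: [-2.9, 0.4, 7.4]
grip_width: 0.0239
finger_force: 36.6
```

>>> {"method": "send_rows", "body": {
  "increments": [
    [0.0022, 0.0023, 0, 0, 0.02],
    [0.0021, 0.0024, 0, 0, 0.02]
  ]
}}

```text
clock: 11.22
eef_pos: [0.5136, -0.0802, 0.1056]
tcp_rot: [[-0.246, 0.969, -0.0], [0.969, 0.246, 0.0], [0.0, -0.0, -1.0]]
contact_force: [-2.7, 0.6, 6.3]
grip_width: 0.0237
finger_force: 36.6
```

>>> {"method": "send_rows", "body": {
  "increments": [
    [0.0018, 0.0026, 0, 0, 0.02],
    [0.0017, 0.0027, 0, 0, 0.02]
  ]
}}

```text
clock: 11.48
eef_pos: [0.5179, -0.0755, 0.1056]
tcp_rot: [[-0.246, 0.969, -0.0], [0.969, 0.246, 0.0], [0.0, -0.0, -1.0]]
contact_force: [-2.8, 0.7, 6.1]
grip_width: 0.0237
finger_force: 36.6
```

>>> {"method": "send_rows", "body": {
  "increments": [
    [0.0015, 0.0028, 0, 0, 0.02],
    [0.0013, 0.0029, 0, 0, 0.02]
  ]
}}

```text
clock: 11.72
eef_pos: [0.5228, -0.0713, 0.1056]
tcp_rot: [[-0.246, 0.969, -0.0], [0.969, 0.246, 0.0], [0.0, -0.0, -1.0]]
contact_force: [-2.0, 1.6, 7.3]
grip_width: 0.0239
finger_force: 36.5
```

>>> {"method": "send_rows", "body": {
  "increments": [
    [0.0011, 0.003, 0, 0, 0.02],
    [0.0009, 0.003, 0, 0, 0.02]
  ]
}}

```text
clock: 11.98
eef_pos: [0.5282, -0.0679, 0.1057]
tcp_rot: [[-0.246, 0.969, -0.0], [0.969, 0.246, 0.0], [0.0, -0.0, -1.0]]
contact_force: [-1.8, 2.1, 5.8]
grip_width: 0.0236
finger_force: 36.5
```

```bash
python3 -c "
from h import *
arc((.5498,-.1082),(.5282,-.0682),.0459,118.4,4,20)"
```

```text
114: [0.0011, 0.0030, 0, 0, 0.02]
110: [0.0004, 0.0032, 0, 0, 0.02]
106: [0.0003, 0.0032, 0, 0, 0.02]
102: [-0.0000, 0.0032, 0, 0, 0.02]
98: [-0.0002, 0.0032, 0, 0, 0.02]
94: [-0.0005, 0.0031, 0, 0, 0.02]
90: [-0.0006, 0.0032, 0, 0, 0.02]
86: [-0.0009, 0.0031, 0, 0, 0.02]
82: [-0.0011, 0.0030, 0, 0, 0.02]
78: [-0.0013, 0.0029, 0, 0, 0.02]
74: [-0.0015, 0.0028, 0, 0, 0.02]
70: [-0.0017, 0.0028, 0, 0, 0.02]
66: [-0.0018, 0.0026, 0, 0, 0.02]
62: [-0.0021, 0.0024, 0, 0, 0.02]
58: [-0.0022, 0.0023, 0, 0, 0.02]
54: [-0.0024, 0.0022, 0, 0, 0.02]
50: [-0.0025, 0.0019, 0, 0, 0.02]
46: [-0.0027, 0.0018, 0, 0, 0.02]
42: [-0.0027, 0.0017, 0, 0, 0.02]
38: [-0.0029, 0.0014, 0, 0, 0.02]
cmd [ 0.5858 -0.0797]
```

>>> {"method": "send_rows", "body": {
  "increments": [
    [0.0011, 0.003, 0, 0, 0.02],
    [0.0004, 0.0032, 0, 0, 0.02]
  ]
}}

```text
clock: 12.22
eef_pos: [0.5342, -0.0651, 0.1056]
tcp_rot: [[-0.247, 0.969, 0.0], [0.969, 0.247, -0.0], [-0.0, 0.0, -1.0]]
contact_force: [-0.9, 1.0, 4.3]
grip_width: 0.0232
finger_force: 36.4
```

>>> {"method": "send_rows", "body": {
  "increments": [
    [0.0003, 0.0032, 0, 0, 0.02],
    [0, 0.0032, 0, 0, 0.02]
  ]
}}

```text
clock: 12.48
eef_pos: [0.5404, -0.0633, 0.1056]
tcp_rot: [[-0.246, 0.969, 0.0], [0.969, 0.246, -0.0], [-0.0, 0.0, -1.0]]
contact_force: [-1.1, 0.1, 5.1]
grip_width: 0.0238
finger_force: 36.4
```

>>> {"method": "send_rows", "body": {
  "increments": [
    [-0.0002, 0.0032, 0, 0, 0.02],
    [-0.0005, 0.0031, 0, 0, 0.02]
  ]
}}

```text
clock: 12.72
eef_pos: [0.5437, -0.0624, 0.105]
tcp_rot: [[-0.247, 0.969, -0.006], [0.969, 0.247, 0.0], [0.002, -0.006, -1.0]]
contact_force: [-9.8, 0.3, 11.2]
grip_width: 0.0239
finger_force: 37.1
```

>>> {"method": "send_rows", "body": {
  "increments": [
    [-0.0006, 0.0032, 0, 0, 0.02],
    [-0.0009, 0.0031, 0, 0, 0.02]
  ]
}}

```text
clock: 12.98
eef_pos: [0.55, -0.0621, 0.1051]
tcp_rot: [[-0.247, 0.969, -0.006], [0.969, 0.247, 0.001], [0.002, -0.006, -1.0]]
contact_force: [-9.9, 1.0, 11.3]
grip_width: 0.0236
finger_force: 37.1
```

>>> {"method": "send_rows", "body": {
  "increments": [
    [-0.0011, 0.003, 0, 0, 0.02],
    [-0.0013, 0.0029, 0, 0, 0.02]
  ]
}}

```text
clock: 13.22
eef_pos: [0.5564, -0.0627, 0.1051]
tcp_rot: [[-0.247, 0.969, -0.006], [0.969, 0.247, 0.001], [0.002, -0.006, -1.0]]
contact_force: [-9.2, 2.8, 11.1]
grip_width: 0.0238
finger_force: 37.1
```

>>> {"method": "send_rows", "body": {
  "increments": [
    [-0.0015, 0.0028, 0, 0, 0.02],
    [-0.0017, 0.0028, 0, 0, 0.02]
  ]
}}

```text
clock: 13.48
eef_pos: [0.5627, -0.0642, 0.1052]
tcp_rot: [[-0.246, 0.969, -0.006], [0.969, 0.246, 0.001], [0.003, -0.005, -1.0]]
contact_force: [-8.6, 4.4, 10.6]
grip_width: 0.0237
finger_force: 37.1
```

```bash
cat > cf.py <<'E'
from h import *
from scipy.optimize import least_squares
D=np.array([[510.1,-85.7,-2.9,.4],[513.6,-80.2,-2.7,.6],[517.9,-75.5,-2.8,.7],[522.8,-71.3,-2,1.6],[528.2,-67.9,-1.8,2.1],[534.2,-65.1,-.9,1],[540.4,-63.3,-1.1,.1],[543.7,-62.4,-9.8,.3],[550,-62.1,-9.9,1],[556.4,-62.7,-9.2,2.8],[562.7,-64.2,-8.6,4.4]])
P=D[:,:2]+D[:,2:]/20   # knob free position: force on tool opposes the force on the knob
f=least_squares(lambda p:np.hypot(*(P-p[:2]).T)-45,[550,-108]);c=f.x
print("centre",c.round(2),"res",f.fun.round(2))
print("ang",np.degrees(np.arctan2(*(P-c).T[::-1])).round(2))
for a in(96,):
    print(c+45*np.array([np.cos(np.radians(a)),np.sin(np.radians(a))]))
c=np.round(c/1000,4)
arc(c,(.5498+.0459*np.cos(np.radians(70.4)),-.1082+.0459*np.sin(np.radians(70.4))),.045,70.4,12,30)
E
python3 cf.py
```

```text
centre [ 549.63 -107.16] res [ 0.12  0.13 -0.05 -0.09 -0.14 -0.14 -0.16  0.23  0.11  0.04 -0.01]
ang [151.57 143.27 135.16 126.84 118.67 110.18 101.95  98.16  90.16  81.95
  73.69]
[544.92719793 -62.40731866]
58: [-0.0058, 0.0068, 0, 0, 0.02]
46: [-0.0074, 0.0058, 0, 0, 0.02]
34: [-0.0084, 0.0041, 0, 0, 0.02]
22: [-0.0091, 0.0023, 0, 0, 0.02]
10: [-0.0094, 0.0004, 0, 0, 0.02]
-2: [-0.0093, -0.0016, 0, 0, 0.02]
-14: [-0.0087, -0.0035, 0, 0, 0.02]
-26: [-0.0078, -0.0053, 0, 0, 0.02]
-38: [-0.0066, -0.0067, 0, 0, 0.02]
-50: [-0.0050, -0.0080, 0, 0, 0.02]
-62: [-0.0032, -0.0088, 0, 0, 0.02]
-74: [-0.0014, -0.0093, 0, 0, 0.02]
-86: [0.0007, -0.0094, 0, 0, 0.02]
-98: [0.0025, -0.0091, 0, 0, 0.02]
-110: [0.0044, -0.0083, 0, 0, 0.02]
-122: [0.0061, -0.0072, 0, 0, 0.02]
-134: [0.0074, -0.0058, 0, 0, 0.02]
-146: [0.0084, -0.0042, 0, 0, 0.02]
-158: [0.0091, -0.0023, 0, 0, 0.02]
-170: [0.0094, -0.0003, 0, 0, 0.02]
-182: [0.0093, 0.0016, 0, 0, 0.02]
-194: [0.0087, 0.0035, 0, 0, 0.02]
-206: [0.0078, 0.0052, 0, 0, 0.02]
-218: [0.0066, 0.0068, 0, 0, 0.02]
-230: [0.0050, 0.0080, 0, 0, 0.02]
-242: [0.0032, 0.0088, 0, 0, 0.02]
-254: [0.0014, 0.0093, 0, 0, 0.02]
-266: [-0.0007, 0.0094, 0, 0, 0.02]
-278: [-0.0025, 0.0090, 0, 0, 0.02]
-290: [-0.0044, 0.0084, 0, 0, 0.02]
cmd [ 0.5647 -0.0648]
```

>>> {"method": "send_rows", "body": {
  "increments": [
    [-0.0058, 0.0068, 0, 0, 0.02],
    [-0.0074, 0.0058, 0, 0, 0.02],
    [-0.0084, 0.0041, 0, 0, 0.02],
    [-0.0091, 0.0023, 0, 0, 0.02]
  ]
}}

```text
clock: 13.98
eef_pos: [0.5904, -0.0886, 0.1055]
tcp_rot: [[-0.246, 0.969, -0.003], [0.969, 0.246, 0.002], [0.003, -0.002, -1.0]]
contact_force: [-3.9, 9.6, 9.0]
grip_width: 0.0238
finger_force: 36.8
```

>>> {"method": "send_rows", "body": {
  "increments": [
    [-0.0094, 0.0004, 0, 0, 0.02],
    [-0.0093, -0.0016, 0, 0, 0.02],
    [-0.0087, -0.0035, 0, 0, 0.02],
    [-0.0078, -0.0053, 0, 0, 0.02]
  ]
}}

```text
clock: 14.48
eef_pos: [0.5914, -0.1252, 0.1057]
tcp_rot: [[-0.246, 0.969, 0.002], [0.969, 0.246, 0.002], [0.002, 0.003, -1.0]]
contact_force: [2.8, 8.8, 3.6]
grip_width: 0.0239
finger_force: 36.2
```

>>> {"method": "send_rows", "body": {
  "increments": [
    [-0.0066, -0.0067, 0, 0, 0.02],
    [-0.005, -0.008, 0, 0, 0.02],
    [-0.0032, -0.0088, 0, 0, 0.02],
    [-0.0014, -0.0093, 0, 0, 0.02]
  ]
}}

```text
clock: 14.98
eef_pos: [0.5655, -0.1501, 0.1061]
tcp_rot: [[-0.246, 0.969, 0.007], [0.969, 0.246, 0.0], [-0.002, 0.007, -1.0]]
contact_force: [8.8, 5.6, -1.3]
grip_width: 0.0235
finger_force: 35.9
```

>>> {"method": "send_rows", "body": {
  "increments": [
    [0.0007, -0.0094, 0, 0, 0.02],
    [0.0025, -0.0091, 0, 0, 0.02],
    [0.0044, -0.0083, 0, 0, 0.02],
    [0.0061, -0.0072, 0, 0, 0.02],
    [0.0074, -0.0058, 0, 0, 0.02],
    [0.0084, -0.0042, 0, 0, 0.02]
  ]
}}

```text
clock: 15.72
eef_pos: [0.5147, -0.1351, 0.1064]
tcp_rot: [[-0.247, 0.969, 0.005], [0.969, 0.247, -0.004], [-0.005, 0.004, -1.0]]
contact_force: [0.7, -11.7, 3.7]
grip_width: 0.0241
finger_force: 36.3
```

>>> {"method": "send_rows", "body": {
  "increments": [
    [0.0091, -0.0023, 0, 0, 0.02],
    [0.0094, -0.0003, 0, 0, 0.02],
    [0.0093, 0.0016, 0, 0, 0.02],
    [0.0087, 0.0035, 0, 0, 0.02],
    [0.0078, 0.0052, 0, 0, 0.02],
    [0.0066, 0.0068, 0, 0, 0.02]
  ]
}}

```text
clock: 16.48
eef_pos: [0.5127, -0.0806, 0.1053]
tcp_rot: [[-0.247, 0.969, -0.003], [0.969, 0.247, -0.002], [-0.001, -0.003, -1.0]]
contact_force: [-6.1, -7.7, 7.9]
grip_width: 0.0237
finger_force: 36.6
```

>>> {"method": "send_rows", "body": {
  "increments": [
    [0.005, 0.008, 0, 0, 0.02],
    [0.0032, 0.0088, 0, 0, 0.02],
    [0.0014, 0.0093, 0, 0, 0.02],
    [-0.0007, 0.0094, 0, 0, 0.02],
    [-0.0025, 0.009, 0, 0, 0.02],
    [-0.0044, 0.0084, 0, 0, 0.02]
  ]
}}

```text
clock: 17.23
eef_pos: [0.5624, -0.0641, 0.1052]
tcp_rot: [[-0.247, 0.969, -0.006], [0.969, 0.247, 0.001], [0.003, -0.005, -1.0]]
contact_force: [-8.4, 3.5, 10.6]
grip_width: 0.0242
finger_force: 37.2
```

```bash
python3 -c "
from h import *
st()
for c in ((.5496,-.1072),):
    arc(c,(.5647,-.0648),.045,-289.6,12,30)"
```

```text
t 17.23 pos [ 0.5624 -0.0641  0.1052] w [ 0.023  -0.0503] yaw 104.27 F [-8.38  3.52 10.55] Fw [-7.25  5.48] g 0.02424399695908655 37.16554063372314 q6 -0.3840930856797429
-302: [-0.0060, 0.0072, 0, 0, 0.02]
-314: [-0.0074, 0.0058, 0, 0, 0.02]
-326: [-0.0085, 0.0042, 0, 0, 0.02]
-338: [-0.0091, 0.0023, 0, 0, 0.02]
-350: [-0.0094, 0.0003, 0, 0, 0.02]
-362: [-0.0093, -0.0016, 0, 0, 0.02]
-374: [-0.0087, -0.0035, 0, 0, 0.02]
-386: [-0.0078, -0.0052, 0, 0, 0.02]
-398: [-0.0066, -0.0068, 0, 0, 0.02]
-410: [-0.0050, -0.0080, 0, 0, 0.02]
-422: [-0.0032, -0.0088, 0, 0, 0.02]
-434: [-0.0013, -0.0093, 0, 0, 0.02]
-446: [0.0006, -0.0094, 0, 0, 0.02]
-458: [0.0026, -0.0090, 0, 0, 0.02]
-470: [0.0044, -0.0084, 0, 0, 0.02]
-482: [0.0060, -0.0072, 0, 0, 0.02]
-494: [0.0074, -0.0058, 0, 0, 0.02]
-506: [0.0084, -0.0041, 0, 0, 0.02]
-518: [0.0092, -0.0023, 0, 0, 0.02]
-530: [0.0094, -0.0004, 0, 0, 0.02]
-542: [0.0092, 0.0016, 0, 0, 0.02]
-554: [0.0088, 0.0035, 0, 0, 0.02]
-566: [0.0078, 0.0053, 0, 0, 0.02]
-578: [0.0065, 0.0067, 0, 0, 0.02]
-590: [0.0050, 0.0080, 0, 0, 0.02]
-602: [0.0033, 0.0088, 0, 0, 0.02]
-614: [0.0013, 0.0093, 0, 0, 0.02]
-626: [-0.0006, 0.0094, 0, 0, 0.02]
-638: [-0.0026, 0.0091, 0, 0, 0.02]
-650: [-0.0044, 0.0083, 0, 0, 0.02]
cmd [ 0.5647 -0.0648]
```

>>> {"method": "send_rows", "body": {
  "increments": [
    [-0.006, 0.0072, 0, 0, 0.02],
    [-0.0074, 0.0058, 0, 0, 0.02],
    [-0.0085, 0.0042, 0, 0, 0.02],
    [-0.0091, 0.0023, 0, 0, 0.02],
    [-0.0094, 0.0003, 0, 0, 0.02],
    [-0.0093, -0.0016, 0, 0, 0.02],
    [-0.0087, -0.0035, 0, 0, 0.02],
    [-0.0078, -0.0052, 0, 0, 0.02]
  ]
}}

```text
clock: 18.23
eef_pos: [0.5914, -0.1252, 0.1056]
tcp_rot: [[-0.246, 0.969, 0.002], [0.969, 0.246, 0.002], [0.002, 0.003, -1.0]]
contact_force: [1.4, 9.0, 2.5]
grip_width: 0.0237
finger_force: 36.2
```

>>> {"method": "send_rows", "body": {
  "increments": [
    [-0.0066, -0.0068, 0, 0, 0.02],
    [-0.005, -0.008, 0, 0, 0.02],
    [-0.0032, -0.0088, 0, 0, 0.02],
    [-0.0013, -0.0093, 0, 0, 0.02],
    [0.0006, -0.0094, 0, 0, 0.02],
    [0.0026, -0.009, 0, 0, 0.02],
    [0.0044, -0.0084, 0, 0, 0.02],
    [0.006, -0.0072, 0, 0, 0.02]
  ]
}}

```text
clock: 19.23
eef_pos: [0.5301, -0.1475, 0.1067]
tcp_rot: [[-0.247, 0.969, 0.009], [0.969, 0.247, -0.004], [-0.006, 0.008, -1.0]]
contact_force: [7.4, -8.0, -0.8]
grip_width: 0.0235
finger_force: 35.9
```

>>> {"method": "send_rows", "body": {
  "increments": [
    [0.0074, -0.0058, 0, 0, 0.02],
    [0.0084, -0.0041, 0, 0, 0.02],
    [0.0092, -0.0023, 0, 0, 0.02],
    [0.0094, -0.0004, 0, 0, 0.02],
    [0.0092, 0.0016, 0, 0, 0.02],
    [0.0088, 0.0035, 0, 0, 0.02],
    [0.0078, 0.0053, 0, 0, 0.02]
  ]
}}

```text
clock: 20.1
eef_pos: [0.5081, -0.0887, 0.1055]
tcp_rot: [[-0.247, 0.969, -0.002], [0.969, 0.247, -0.002], [-0.001, -0.002, -1.0]]
contact_force: [-6.0, -7.5, 7.0]
grip_width: 0.0234
finger_force: 36.6
```

>>> {"method": "send_rows", "body": {
  "increments": [
    [0.0065, 0.0067, 0, 0, 0.02],
    [0.005, 0.008, 0, 0, 0.02],
    [0.0033, 0.0088, 0, 0, 0.02],
    [0.0013, 0.0093, 0, 0, 0.02],
    [-0.0006, 0.0094, 0, 0, 0.02],
    [-0.0026, 0.0091, 0, 0, 0.02],
    [-0.0044, 0.0083, 0, 0, 0.02]
  ]
}}

```text
clock: 20.98
eef_pos: [0.5624, -0.0641, 0.1052]
tcp_rot: [[-0.246, 0.969, -0.006], [0.969, 0.247, 0.001], [0.003, -0.005, -1.0]]
contact_force: [-8.1, 3.9, 10.0]
grip_width: 0.024
finger_force: 37.2
```

>>> {"method": "send_rows", "body": {
  "increments": [
    [-0.006, 0.0072, 0, 0, 0.02],
    [-0.0074, 0.0058, 0, 0, 0.02],
    [-0.0085, 0.0042, 0, 0, 0.02],
    [-0.0091, 0.0023, 0, 0, 0.02],
    [-0.0094, 0.0003, 0, 0, 0.02],
    [-0.0093, -0.0016, 0, 0, 0.02],
    [-0.0087, -0.0035, 0, 0, 0.02],
    [-0.0078, -0.0052, 0, 0, 0.02]
  ]
}}

```text
clock: 21.98
eef_pos: [0.5914, -0.1252, 0.1057]
tcp_rot: [[-0.246, 0.969, 0.002], [0.969, 0.246, 0.002], [0.002, 0.002, -1.0]]
contact_force: [2.7, 8.9, 2.6]
grip_width: 0.024
finger_force: 36.2
```

>>> {"method": "send_rows", "body": {
  "increments": [
    [-0.0066, -0.0068, 0, 0, 0.02],
    [-0.005, -0.008, 0, 0, 0.02],
    [-0.0032, -0.0088, 0, 0, 0.02],
    [-0.0013, -0.0093, 0, 0, 0.02],
    [0.0006, -0.0094, 0, 0, 0.02],
    [0.0026, -0.009, 0, 0, 0.02],
    [0.0044, -0.0084, 0, 0, 0.02],
    [0.006, -0.0072, 0, 0, 0.02]
  ]
}}

```text
clock: 22.98
eef_pos: [0.5301, -0.1475, 0.1067]
tcp_rot: [[-0.247, 0.969, 0.009], [0.969, 0.247, -0.004], [-0.006, 0.008, -1.0]]
contact_force: [6.4, -7.9, 0.5]
grip_width: 0.0238
finger_force: 35.9
```

>>> {"method": "send_rows", "body": {
  "increments": [
    [0.0074, -0.0058, 0, 0, 0.02],
    [0.0084, -0.0041, 0, 0, 0.02],
    [0.0092, -0.0023, 0, 0, 0.02],
    [0.0094, -0.0004, 0, 0, 0.02],
    [0.0092, 0.0016, 0, 0, 0.02],
    [0.0088, 0.0035, 0, 0, 0.02],
    [0.0078, 0.0053, 0, 0, 0.02]
  ]
}}

```text
clock: 23.85
eef_pos: [0.5081, -0.0887, 0.1055]
tcp_rot: [[-0.247, 0.969, -0.002], [0.969, 0.247, -0.002], [-0.001, -0.002, -1.0]]
contact_force: [-6.2, -8.3, 6.8]
grip_width: 0.0236
finger_force: 36.6
```

>>> {"method": "send_rows", "body": {
  "increments": [
    [0.0065, 0.0067, 0, 0, 0.02],
    [0.005, 0.008, 0, 0, 0.02],
    [0.0033, 0.0088, 0, 0, 0.02],
    [0.0013, 0.0093, 0, 0, 0.02],
    [0, 0, 0, 0, 0.02]
  ]
}}

```text
clock: 24.48
eef_pos: [0.5354, -0.0641, 0.1051]
tcp_rot: [[-0.247, 0.969, -0.004], [0.969, 0.247, -0.0], [0.001, -0.004, -1.0]]
contact_force: [-6.0, -2.6, 10.1]
grip_width: 0.0235
finger_force: 36.9
```

```bash
cat > ang.py <<'E'
from h import *
s,p,R=st();P=p[:2]*1000+np.array(s["contact_force"])[:2]/20
v=P-[549.63,-107.16];print("crank angle",np.degrees(np.arctan2(v[1],v[0])),"r",np.hypot(*v))
E
python3 ang.py
```

```text
t 24.48 pos [ 0.5354 -0.0641  0.1051] w [-0.0032 -0.0437] yaw 104.31 F [-6.   -2.61 10.07] Fw [-6.46 -1.05] g 0.02352756477503399 36.892928632805706 q6 -0.3895351960686339
crank angle 108.69544255937285 r 45.2765013034407
```

>>> {"method": "send_rows", "body": {
  "increments": [
    [0, 0.0034, 0, 0, 0.02],
    [-0.0002, 0.003, 0, 0, 0.02],
    [0, 0, 0, 0, 0.02]
  ]
}}

```text
clock: 24.85
eef_pos: [0.5408, -0.0627, 0.1051]
tcp_rot: [[-0.247, 0.969, -0.005], [0.969, 0.247, -0.0], [0.001, -0.005, -1.0]]
contact_force: [-8.6, -2.2, 9.9]
grip_width: 0.0237
finger_force: 37.0
```

```bash
python3 ang.py
```

```text
t 24.85 pos [ 0.5408 -0.0627  0.1051] w [ 0.0024 -0.0437] yaw 104.29 F [-8.63 -2.2   9.87] Fw [-8.9 -0. ] g 0.023711747640002737 37.017388657452216 q6 -0.3854981526686815
crank angle 101.76292149116689 r 45.25327218101595
```

>>> {"method": "send_rows", "body": {
  "increments": [
    [-0.0001, 0.0013, 0, 0, 0.02],
    [0, 0, 0, 0, 0.02]
  ]
}}

```text
clock: 25.1
eef_pos: [0.5419, -0.0625, 0.1051]
tcp_rot: [[-0.247, 0.969, -0.006], [0.969, 0.247, -0.0], [0.001, -0.005, -1.0]]
contact_force: [-8.4, -0.9, 10.1]
grip_width: 0.024
finger_force: 37.0
```

```bash
python3 ang.py
```

```text
t 25.1 pos [ 0.5419 -0.0625  0.1051] w [ 0.0035 -0.0437] yaw 104.29 F [-8.42 -0.9  10.05] Fw [-8.38  1.21] g 0.02401871653762653 37.01331777207088 q6 -0.38474455671182684
crank angle 100.35568879273873 r 45.31734811634702
```

>>> {"method": "send_rows", "body": {
  "increments": [
    [0, -0.0018, 0, 0, 0.02],
    [0, 0, 0, 0, 0.02],
    [0, 0, 0, 0, 0.05],
    [0, 0, 0, 0, 0.05],
    [0, 0, 0, 0, 0.05]
  ]
}}

```text
clock: 25.72
eef_pos: [0.5429, -0.0629, 0.1052]
tcp_rot: [[-0.246, 0.969, 0.0], [0.969, 0.246, 0.0], [-0.0, 0.0, -1.0]]
contact_force: [-0.0, 1.0, -0.1]
grip_width: 0.0496
finger_force: 0.0
```

```bash
python3 ang.py
```

```text
t 25.73 pos [ 0.5429 -0.0629  0.1052] w [ 0.0044 -0.0443] yaw 104.26 F [-0.    0.99 -0.11] Fw [0.24 0.96] g 0.0496237865003193 0.0 q6 -0.3860766908559781
crank angle 98.5959542126459 r 44.8257841955151
```

Released without force. Now I lift, back away and check.

>>> {"method": "send_rows", "body": {
  "increments": [
    [0, 0, -0.02, 0, 0.05],
    [0, 0, -0.03, 0, 0.05],
    [0, 0, -0.04, 0, 0.05],
    [0, -0.02, -0.03, 0, 0.05],
    [0, -0.04, 0, 0, 0.05],
    [0, -0.04, 0, 0, 0.05],
    [0, -0.04, 0, 0, 0.05],
    [0, 0, 0, 0, 0.05]
  ]
}}

```text
clock: 26.72
eef_pos: [0.4047, -0.0975, 0.2252]
tcp_rot: [[-0.245, 0.97, -0.001], [0.97, 0.245, 0.0], [0.001, -0.001, -1.0]]
contact_force: [0.9, -0.4, 0.7]
grip_width: 0.05
finger_force: 0.0
```

```bash
python3 knob.py; python3 -c "
from h import *
for c in('top','scene'):
    im,_=get_image(c)
    for n in('jam','tumbler'):
        for r in mark_of(c,n)[:1]: print(c,n,r['conf'],at_z(c,r['uv'],0).round(4))
cv2.imwrite('pics/e.png',im[:,:,::-1])"
```

```text
top knobtop 204 med [ 0.538  -0.0622  0.1377] min [ 0.5274 -0.075   0.128 ] max [ 0.551  -0.0513  0.1419] circ ((539.3003540039062, -63.296714782714844), 12.35665512084961)
top ball 236 med [0.5366 0.0859 0.1728] min [0.5262 0.0738 0.1502] max [0.5511 0.0978 0.1792] circ ((538.57373046875, 85.34882354736328), 12.697469711303711)
scene knobtop 176 med [ 0.5423 -0.0661  0.136 ] min [ 0.5298 -0.0764  0.1282] max [ 0.5508 -0.0552  0.1395] circ ((540.9019165039062, -65.36113739013672), 11.109174728393555)
scene ball 195 med [0.5423 0.0814 0.1699] min [0.5289 0.072  0.1592] max [0.5522 0.0961 0.1761] circ ((540.083251953125, 84.22251892089844), 12.287359237670898)
top jam 0.71 [ 0.4064 -0.0205  0.    ]
top tumbler 0.74 [0.4691 0.2169 0.    ]
scene jam 0.57 [ 0.4086 -0.0223  0.    ]
scene tumbler 0.56 [ 0.4633  0.2158 -0.    ]
```

View pics/e.png

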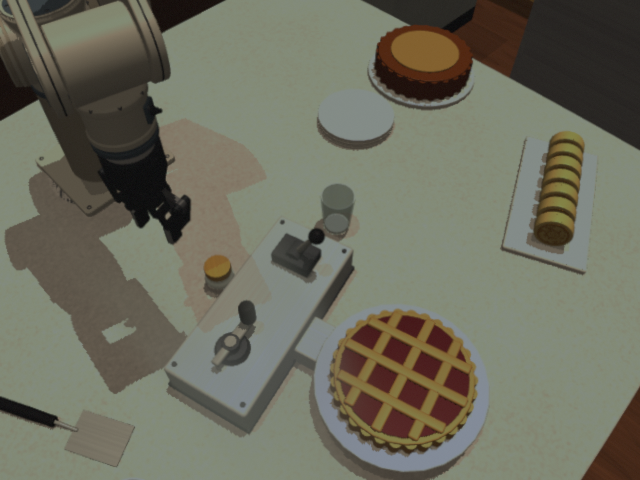

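The brake ball moved 76 mm, its full travel, and now sits at (316,236). The knob is free at (247,312), the jar (218,268) and glass (338,203) haven't moved, and the arm is clear.

```bash
python3 -c "
from rig import *
print(sign_off())"
```

```text
the job is handed in; nothing more can be done
None
```

The job is handed in at about 27 s: the brake is on at its far stop, the crank is wound three turns from the bite (I could place the bite only to about ±2°), the knob is released, and the jar and glass are where they stood.

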